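Mix the large amber bottle on the touch mixer

ROBOT

A 6-joint arm with a two-finger parallel gripper is mounted at the origin on a cart in front of the work surface, level with it; the furniture and walls round the work are solid. World frame = base frame: x ahead of the robot, y to its left, z up, the work surface at z = 0. Lengths are in mm, angles in rad, forces in N, time in s.
With the tool pointing down it reaches from about 250 to 725 mm from the base axis. Payload 4 kg.
Tool frame: the origin (TCP) lies between the finger pads; the fingertips stand ahead of it and the grasp point (between the pads) lies 3 mm ahead of it (arm.tips_ahead is the z of the fingertips in the tool frame, in mm); z points along the fingers, y is the line along which they close (so a half turn about z gives the same grasp; the last joint's range is limited). The gripper opens to 85 mm and grips with 20 to 120 N. Pads are 22 mm wide; open, the fingers measure 114 mm over their backs; the gripper's body (76 mm by 85 mm) begins 54 mm behind the grasp point. The pads swing forward as they close: fully open they stand 13 mm farther back than shut.
Start: joints at [0, 0.241, 0.005, 1.335, 0, 1.571], TCP at [500, -0, 253.306] pointing down, gripper open.
Joint ranges: [-2.72, 2.72], [-1.05, 1.87], [-1.09, 1.28], [-1.99, 2.15], [-1.42, 1.44], [-3.14, 3.14]. Speed limits (rad/s): [2.79, 2.79, 3.14, 3.14, 3.14, 3.14].

INTERFACE

Orientations are given as a unit quaternion [w, x, y, z].
In Python, from plant import arm gives the robot as it stands.
- The arm moves only by the tool carry_out, never from a script. Its argument "motion" is a list of rows, each a list of 5 numbers: the opening, from 0 (shut) to 1 (fully open), then the shift along the tool's x, y, z in m, then the turn about the tool's z in rad. In form: [[hand, tx, ty, tz, turn], ...]. A call has 1 to 12 rows; each row shifts and turns the commanded pose from where the row before left it, along the tool's axes as they then stand; what a row does not reach is not made up. A row lasts 1/8 s, in which the tool goes at most 62.5 mm and 10.7 degrees, less where a joint would pass 70% of its speed; a pose out of reach is approached as far as the arm can. A call is refused whole if a number of a shift passes 0.0625 or a number of a turn 0.188, either way. A call with a gripper value outside its range is refused whole. The fingers move at their own pace and stop on an object; "force" is the grip in N (left out, the last holds). Time passes only in rows, so rows that do not move let the fingers close. It gives the time, the measured TCP pose, the force, the opening and the grip force at its end, in the units of the state.
- arm.get_state(): the state, without advancing time (a new reading comes with each control period).
- arm.snapshot(name): name is "scene" or "side" or "wrist"; returns a dict with "pixels" (384x512x3 uint8, red, green, blue), "fx", "fy", "cx", "cy" (pixels), "R" (3x3) and "t" (3): a world point X has camera coordinates R X + t; the wrist camera has in their place "tool_from_camera" (4x4, takes a point from camera to tool coordinates, whose origin is the TCP and whose axes are the flange's). Camera axes: x right, y down, z forward; pixel columns grow to the right and rows downward; lengths in mm; the calibration is good to about 2 mm. The wrist camera is an equidistant fisheye: a pixel r from the principal point sees the ray r / f radians off the axis. A picture is of the moment at which its call begins: read the wrist's pose just before it. There is no depth.
- arm.finish_job(): hands the job in; it is judged then, once.
The state is a dict: "clock": time; "qpos": joint angles; "qvel": joint speeds; "effort": joint torques, N m; "eef_pos": TCP position; "ee_rot": TCP orientation; "wrist_force": force on the tool from outside, world axes, zero at the start; "wrist_torque": the same for the moment, N m; "width": finger opening in mm; "finger_force": force on a finger pad.
Only numpy, scipy, OpenCV 4.12 (cv2) and the standard library are available. Lean on these libraries where they do the work, as an engineer would, in place of code of your own. Each camera call takes 0.05 s, during which the arm holds its last target. There are 200 camera calls.

TASK

Take the largest of the three amber bottles and press it, upright and base down, onto the middle of the mixer's round sprung pad until the pad is fully down, and hold it fully down for a full second. Then stand the bottle upright inside the steel pan and let go; set it down rather than dropping it, and leave the two small amber bottles where they stand.

Things in the scene. Friction and masses are not known exactly. Their poses are not given: they have to be found in the camera images.
- amber_large: The largest amber glass bottle: round, 60 mm diameter, 110 mm tall overall; straight body up to about 70 mm, then a shoulder to a black screw cap (32 mm diameter, from 94 to 110 mm). Mass about 0.17 kg. Origin at the centre of its base, z up along the bottle.
- amber_small_1: A small amber bottle with black cap, 49 mm diameter, 90 mm tall; to be left alone. Origin at the centre of its base.
- amber_small_2: Another small amber bottle, the same as the first; to be left alone. Origin at the centre of its base.
- mixer: Touch-operated vortex mixer, fixed to the worktop: white housing 150 x 160 mm with its top at 74 mm, a blue front panel with a black knob facing its own -x, and on top a round dark rubber pad, 78 mm diameter, whose flat upper face is 108 mm above the worktop. Origin at the centre of its underside, below the pad's centre; z up.
- pad_top (a point): Centre of the flat upper face of the mixer's rubber pad; moves down with it.
- mixer_pad (a joint): How far the pad is pressed straight down: 0 is up (sprung), 0.009 m is fully down. It starts to yield at about 4 N and is fully down at about 11 N; it springs back up by itself.
- pan: Shallow grey steel pan, 160 (its x) x 220 (its y) mm outside, 22 mm high, walls and floor 2 mm thick, loose on the worktop. Origin at the centre of its underside, z up.
Things that resemble listed ones, but are neither listed nor needed, are in the scene too. What is shaped like the amber_large but blue is not meant.

How it is judged:
By the outcome, as a careful person would: the job done as asked, in the order asked, and still so for the second after the job is handed in, with the robot touching nothing.
It also fails if it takes over 48 s, if anything falls off the work surface, if the arm or the gripper's body presses on something with over 40 N, if the wrist force passes 120 N, or if a joint passes its speed limit or range.

## Working session

There is one attempt and no reset: what is moved stays moved. The work goes in short steps, Python scripts to look and compute and a tool call to move; the robot and the scene stay as the last step left them, time stands still between calls to the robot, and variables do not carry over. Pictures are saved under pics/ and viewed, at most 10 in all, crops included, and the job is handed in when it is done.

Besides the shell and the picture viewer there is one more tool, called after "Call:" as name([rows], argument=value, ...), one row to a line, values as JSON. carry_out: Moves the arm, as the interface text tells. Its arguments: {"type":"object","properties":{"motion":{"type":"array"},"force":{"type":"number"}},"required":["motion"]}

```bash
mkdir -p pics
cat > h.py <<'E'
import numpy as np, cv2, json
from plant import arm
def snap(n,f=None):
    s=arm.snapshot(n)
    if f: cv2.imwrite(f,s['pixels'][:,:,::-1])
    return s
def ray(s,u,v):
    R=np.array(s['R']);t=np.array(s['t'])
    d=R.T@np.array([(u-s['cx'])/s['fx'],(v-s['cy'])/s['fy'],1]); return -R.T@t,d
def onz(s,u,v,z):
    o,d=ray(s,u,v); return o+d*(z-o[2])/d[2]
def proj(s,X):
    c=np.array(s['R'])@np.array(X,float)+np.array(s['t']); return s['fx']*c[0]/c[2]+s['cx'],s['fy']*c[1]/c[2]+s['cy']
E
python3 - <<'E'
from h import *
import pickle
S={n:snap(n) for n in('scene','side')}
pickle.dump(S,open('s.pkl','wb'))
for n in S:
    print(n,{k:np.round(S[n][k],3).tolist() for k in('fx','cx','cy','R','t')})
    cv2.imwrite(f'pics/{n}0.png',cv2.resize(S[n]['pixels'][:,:,::-1],(800,600),interpolation=cv2.INTER_CUBIC))
print(arm.get_state(),arm.tips_ahead)
E
```

```text
scene {'fx': 418.768, 'cx': 254.514, 'cy': 188.779, 'R': [[0.459, -0.889, -0.017], [-0.615, -0.304, -0.728], [0.641, 0.344, -0.686]], 't': [-299.585, 368.029, 1134.241]}
side {'fx': 478.204, 'cx': 255.777, 'cy': 193.155, 'R': [[-0.813, -0.582, -0.01], [-0.287, 0.416, -0.863], [0.506, -0.698, -0.506]], 't': [378.895, 236.403, 1405.419]}
{'clock': 0.1, 'qpos': array([8.71955954e-06, 2.41353610e-01, 3.88374363e-03, 1.33523851e+00,
       3.25243935e-05, 1.57077740e+00]), 'qvel': array([-0.00085048, -0.00178485,  0.0038426 , -0.00055874, -0.00158168,
       -0.00242803]), 'effort': array([-3.57412864e-04, -3.73140085e+01,  2.53010201e+01,  1.07858295e-02,
        2.43542411e-05, -2.54672034e-05]), 'eef_pos': array([4.99472695e+02, 1.35107987e-02, 2.52503451e+02]), 'ee_rot': array([-6.87515195e-04,  7.07096693e-01,  7.07116223e-01, -6.64510083e-04]), 'wrist_force': array([-0.10537663, -0.69144734, -0.45506285]), 'wrist_torque': array([-0.01566253,  0.04099591, -0.02948918]), 'finger_force': 0.0, 'width': 85.22711500626322} 22.0
```

View pics/scene0.png

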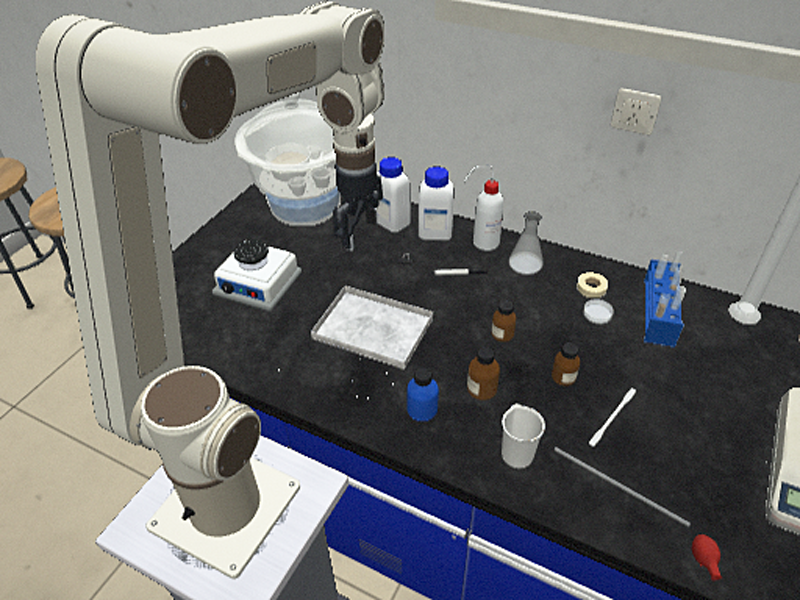

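View pics/side0.png

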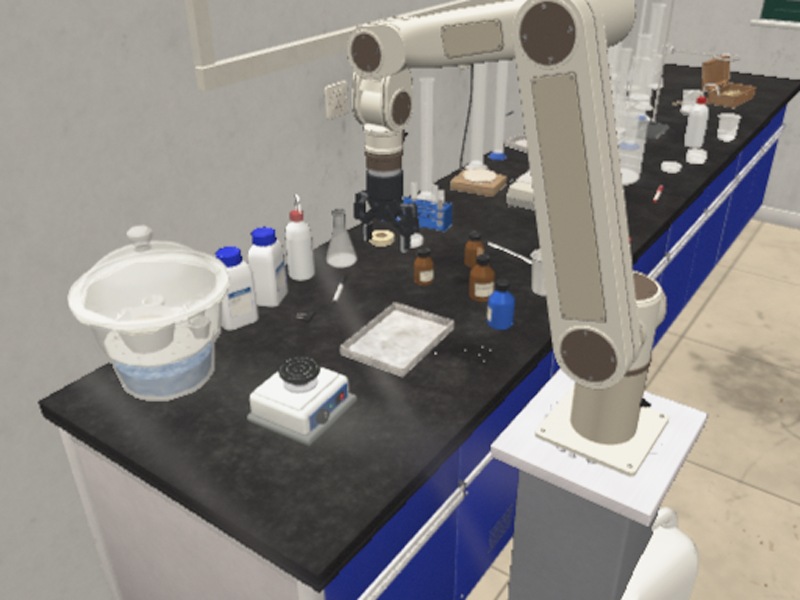

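Scene view at 800x600 scale shows three amber bottles at (503,322), (483,373) and (566,365). A blue look-alike is at (423,397), the mixer pad at (252,253) and the pan at (373,325). The bottle at (483,373) looks widest and tallest, so I'll confirm it in an enlarged crop.

Run:
```python
import pickle; from h import *
S=pickle.load(open('s.pkl','rb'))
a=S['scene']['pixels'][180:280,250:383,::-1]; b=S['side']['pixels'][140:215,255:355,::-1]
c=S['scene']['pixels'][140:240,130:290,::-1]; d=S['side']['pixels'][190:290,150:310,::-1]
r=lambda i,w,h:cv2.resize(i,(w,h),interpolation=cv2.INTER_CUBIC)
cv2.imwrite('pics/b.png',np.vstack([np.hstack([r(a,400,300),r(b,400,300)]),np.hstack([r(c,400,250),r(d,400,250)])]))
```

```text
(no output)
```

View pics/b.png

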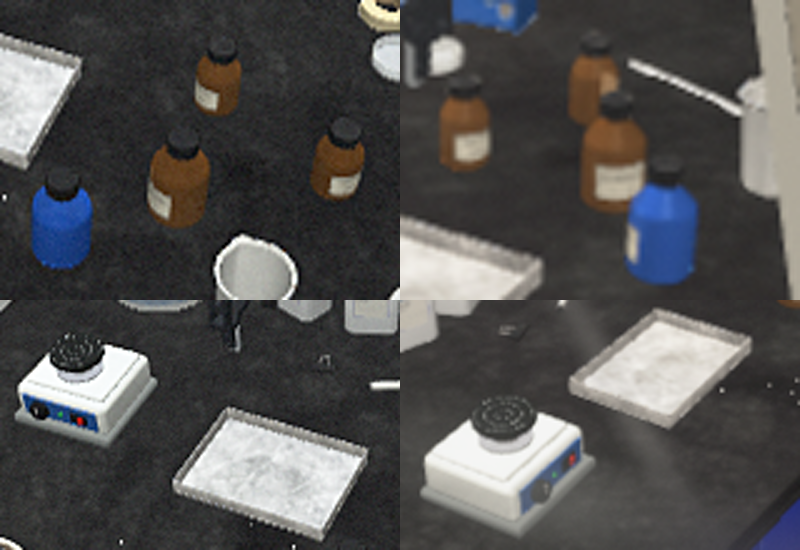

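The crop confirms it. The amber bottle at crop (180,178) is about 60 px wide against about 46 px for the two others, so it is the largest amber one. The blue one at (62,220) is excluded.

Run:
```python
import pickle; from h import *
S=pickle.load(open('s.pkl','rb'));A,B=S['scene'],S['side']
fa=lambda u,v:(250+u/3.0075-.3,180+v/3-.3); fb=lambda u,v:(255+(u-400)/4-.4,140+v/4-.4)
fc=lambda u,v:(130+u/2.5-.3,140+(v-300)/2.5-.3); fd=lambda u,v:(150+(u-400)/2.5-.3,190+(v-300)/2.5-.3)
def show(n,p,q,z):
    P=onz(A,*p,z);Q=onz(B,*q,z)
    (o,d),(e,f)=ray(A,*p),ray(B,*q); k=np.linalg.lstsq(np.c_[d,-f],e-o,rcond=None)[0]
    print(n,P[:2].round(1),Q[:2].round(1),'tri',((o+d*k[0]+e+f*k[1])/2).round(1))
show('large',fa(184,134),fb(617,97),110)
show('blue',fa(63,173),fb(669,163),110)
show('s1',fa(222,42),fb(464,82),90)
show('s2',fa(346,124),fb(596,37),90)
show('pad',fc(77,349),fd(505,417),108)
a=[(175,488),(230,409),(368,452),(322,530)];b=[(671,418),(570,378),(657,312),(750,341)]
for i in range(4): show('pan',fc(*a[i]),fd(*b[i]),22)
for i in range(4): show('pan2',fc(*a[i]),fd(*b[i-1]),22)
```

```text
large [ 443.9 -298.2] [ 436.9 -300.9] tri [ 438.1 -299.4  112.6]
blue [ 345.7 -213.2] [ 335.4 -216.1] tri [ 338.3 -215.3  113. ]
s1 [ 603.9 -280.1] [ 594.4 -279.9] tri [ 597.7 -281.3   91.5]
s2 [ 546.6 -434.1] [ 541.2 -440.3] tri [ 539.6 -434.9   94.3]
pad [496.3 290.4] [484.4 292.7] tri [491.6 288.7 106.8]
pan [395.   72.1] [394.5  86.6] tri [401.3  77.2  13.6]
pan [562.1  85.6] [560.2  89. ] tri [562.9  86.4  20.1]
pan [ 570.7 -129.7] [ 566.4 -119.9] tri [ 573.5 -128.1   16.9]
pan [ 416.6 -136.9] [ 410.5 -129.2] tri [ 416.5 -136.1   18.4]
pan2 [395.   72.1] [ 410.5 -129.2] tri [322.9  11.9 123.1]
pan2 [562.1  85.6] [394.5  86.6] tri [463.9  53.5  36.5]
pan2 [ 570.7 -129.7] [560.2  89. ] tri [ 701.8  -71.6 -120.2]
pan2 [ 416.6 -136.9] [ 566.4 -119.9] tri [ 507.3 -106.9   -0.8]
```

Call:
carry_out([
  [1, -0.0375, -0.0075, 0, 0],
  [1, -0.0375, -0.0075, 0, 0],
  [1, -0.0375, -0.0075, 0, 0],
  [1, -0.0375, -0.0075, 0, 0],
  [1, -0.0375, -0.0075, 0, 0],
  [1, -0.0375, -0.0075, 0, 0],
  [1, -0.0375, -0.0075, 0, 0],
  [1, -0.0375, -0.0075, 0, 0],
  [1, 0, 0, 0, 0],
  [1, 0, 0, 0, 0],
], force=60)

```text
clock: 1.35
eef_pos: [439.7, -299.5, 252.8]
ee_rot: [-0.001, 0.707, 0.707, 0.0]
wrist_force: [0.5, 1.0, -0.5]
width: 85.6
finger_force: 0.0
```

```bash
cat >> h.py <<'E'
from scipy.spatial.transform import Rotation as Ro
def pose():
    s=arm.get_state(); q=s['ee_rot']; return Ro.from_quat([q[1],q[2],q[3],q[0]]).as_matrix(),np.array(s['eef_pos'])
def wray(s,T,u,v):
    x,y=u-s['cx'],v-s['cy'];r=np.hypot(x,y);th=r/s['fx'];C=np.array(s['tool_from_camera'])
    d=np.array([np.sin(th)*x/max(r,1e-9),np.sin(th)*y/max(r,1e-9),np.cos(th)])
    return T[0]@C[:3,3]+T[1],T[0]@C[:3,:3]@d
def wonz(s,T,u,v,z):
    o,d=wray(s,T,u,v); return o+d*(z-o[2])/d[2]
def wproj(s,T,X):
    C=np.array(s['tool_from_camera']);p=T[0].T@(np.array(X,float)-T[1]);c=C[:3,:3].T@(p-C[:3,3])
    th=np.arctan2(np.hypot(c[0],c[1]),c[2]);a=np.arctan2(c[1],c[0]);return s['cx']+s['fx']*th*np.cos(a),s['cy']+s['fx']*th*np.sin(a)
E
python3 - <<'E'
from h import *
import pickle
T=pose();s=snap('wrist');pickle.dump((T,s),open('w1.pkl','wb'))
print(T[1].round(1),s['fx'],s['cx'],np.round(s['tool_from_camera'],3).tolist())
im=s['pixels'][:,:,::-1].copy()
# predicted outlines for (440,-299.5)
for r,z in((16,110),(30,0)):
    p=np.array([wproj(s,T,(440+r*np.cos(a),-299.5+r*np.sin(a),z)) for a in np.linspace(0,6.28,60)])
    cv2.polylines(im,[p.round().astype(int)],True,(0,255,0) if z else (0,0,255),1)
cv2.imwrite('pics/w1.png',cv2.resize(im,(800,600),interpolation=cv2.INTER_CUBIC))
E
```

```text
[ 439.7 -299.5  252.8] 297.3186396354542 252.97648899463957 [[0.0, -0.957, -0.29, 72.287], [1.0, 0.0, -0.0, 0.182], [0.0, -0.29, 0.957, -119.988], [0.0, 0.0, 0.0, 1.0]]
```

View pics/w1.png

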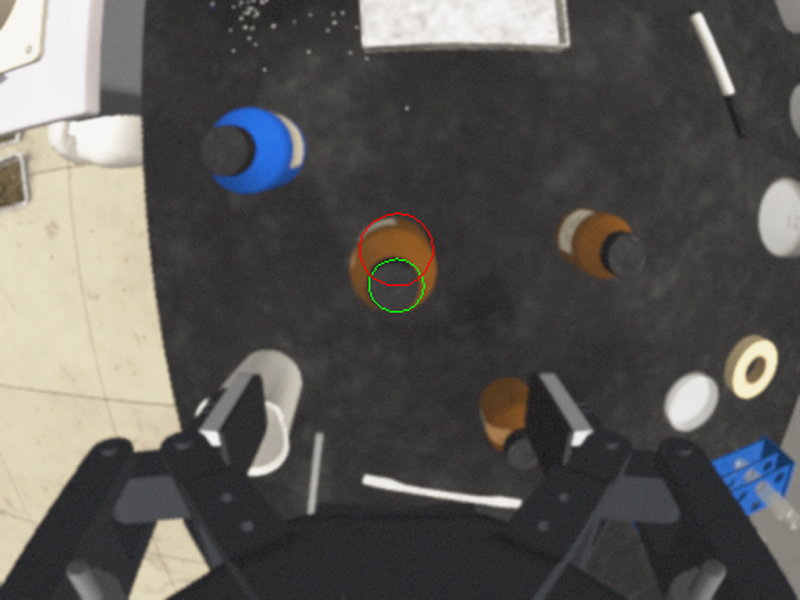

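The wrist view shows the large bottle with its body at x 350–437 and its cap at about (395,286). That matches my prediction to 2 mm. Next: descend and grip.

Call:
carry_out([
  [1, 0, -0.001, 0.03, 0],
  [1, 0, 0, 0.03, 0],
  [1, 0, 0, 0.03, 0],
  [1, 0, 0, 0.03, 0],
  [1, 0, 0, 0.03, 0],
  [1, 0, 0, 0.025, 0],
  [1, 0, 0, 0.015, 0],
  [1, 0, 0, 0, 0],
  [1, 0, 0, 0, 0],
], force=60)

```text
clock: 2.52
eef_pos: [439.8, -300.2, 64.3]
ee_rot: [0.001, 0.707, 0.707, 0.0]
wrist_force: [0.7, -1.3, -0.1]
width: 85.4
finger_force: 0.0
```

Call:
carry_out([
  [0.5, 0, 0, 0, 0],
  [0.3, 0, 0, 0, 0],
  [0.3, 0, 0, 0, 0],
  [0, 0, 0, 0, 0],
  [0, 0, 0, 0, 0],
  [0, 0, 0, 0, 0],
  [0, 0, 0, 0, 0],
], force=60)

```text
clock: 3.4
eef_pos: [439.6, -300.7, 64.6]
ee_rot: [0.001, 0.707, 0.707, 0.0]
wrist_force: [-0.3, 0.6, 5.9]
width: 56.8
finger_force: 64.5
```

Run:
```python
from h import *
s=snap('wrist');b=snap('scene');
x,y=[int(k) for k in proj(b,(438,-300,80))]
r=lambda i:cv2.resize(i[:,:,::-1],(400,400),interpolation=cv2.INTER_CUBIC)
cv2.imwrite('pics/g.png',np.hstack([r(s['pixels'][150:384,135:369]),r(b['pixels'][y-50:y+50,x-50:x+50])]))
print(arm.get_state()['wrist_force'],arm.get_state()['wrist_torque'])
```

```text
[-0.98434602  0.57464279  5.40454649] [-0.00031068  0.28196655  0.04054213]
```

View pics/g.png

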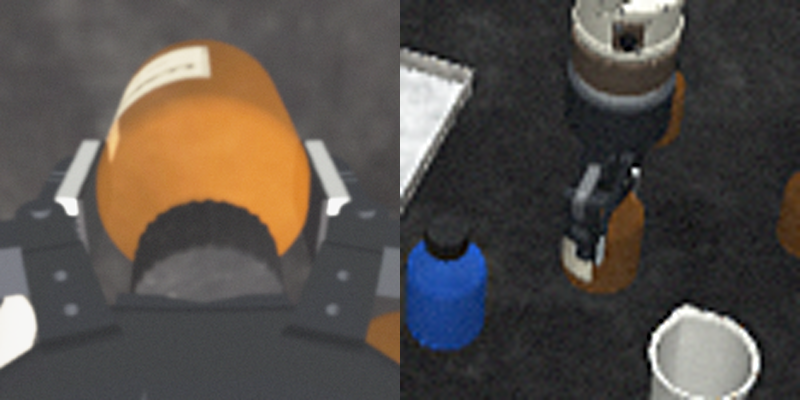

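The left crop shows the pads high on the body near the shoulder. The width reads 56.8 mm rather than 60, and there is a 5 N upward push. I'll regrip about 3 mm lower.

Call:
carry_out([
  [0.8, 0, 0, 0, 0],
  [0.8, 0, 0, 0, 0],
  [0.8, 0, 0, 0, 0],
  [0.8, 0, 0, 0.003, 0],
  [0.8, 0, 0, 0, 0],
  [0.8, 0, 0, 0, 0],
], force=60)

```text
clock: 4.25
eef_pos: [439.0, -299.9, 60.2]
ee_rot: [-0.0, 0.707, 0.707, -0.0]
wrist_force: [-0.3, 0.2, -0.5]
width: 68.4
finger_force: 0.0
```

Call:
carry_out([
  [0, 0, 0, 0, 0],
  [0, 0, 0, 0, 0],
  [0, 0, 0, 0, 0],
  [0, 0, 0, 0, 0],
  [0, 0, 0, 0, 0],
], force=60)

```text
clock: 4.88
eef_pos: [439.5, -300.3, 60.8]
ee_rot: [0.001, 0.707, 0.707, 0.0]
wrist_force: [0.4, -0.0, 5.3]
width: 56.9
finger_force: 64.7
```

Both grips read the same width, so the grip is on the straight body. The upward force comes from the pads swinging forward as they close. Lift next.

Call:
carry_out([
  [0, 0, 0, -0.01, 0],
  [0, 0, 0, -0.02, 0],
  [0, 0, 0, -0.03, 0],
  [0, 0, 0, -0.03, 0],
  [0, 0, 0, -0.03, 0],
  [0, 0, 0, -0.03, 0],
  [0, 0, 0, 0, 0],
  [0, 0, 0, 0, 0],
])

```text
clock: 5.88
eef_pos: [438.1, -299.4, 208.9]
ee_rot: [-0.001, 0.707, 0.707, -0.0]
wrist_force: [0.3, 0.7, -2.0]
width: 57.2
finger_force: 64.3
```

Call:
carry_out([
  [0, 0.025, 0.002, 0, 0],
  [0, 0.045, 0.004, 0, 0],
  [0, 0.045, 0.004, 0, 0],
  [0, 0.045, 0.004, 0, 0],
  [0, 0.045, 0.004, 0, 0],
  [0, 0.045, 0.004, 0, 0],
  [0, 0.045, 0.004, 0, 0],
  [0, 0.045, 0.004, 0, 0],
  [0, 0.045, 0.004, 0, 0],
  [0, 0.04, 0.003, 0, 0],
  [0, 0.025, 0.002, 0, 0],
  [0, 0, 0, 0, 0],
])

```text
clock: 7.38
eef_pos: [476.8, 151.2, 208.2]
ee_rot: [-0.001, 0.706, 0.708, -0.002]
wrist_force: [0.2, -0.3, -1.6]
width: 57.1
finger_force: 64.3
```

Run:
```python
from h import *
import pickle
T=pose();st=arm.get_state();s=snap('wrist');b=snap('side');a=snap('scene');pickle.dump((T,s,a,b),open('w2.pkl','wb'))
print(T[1].round(1),st['wrist_force'],st['width'])
im=s['pixels'][:,:,::-1].copy()
p=np.array([wproj(s,T,(490+39*np.cos(t),291+39*np.sin(t),108)) for t in np.linspace(0,6.28,60)])
cv2.polylines(im,[p.round().astype(int)],True,(0,255,0),1)
cv2.imwrite('pics/w2.png',cv2.resize(im,(800,600),interpolation=cv2.INTER_CUBIC))
```

```text
[476.8 151.2 208.2] [ 0.24426633 -0.34792312 -1.59998227] 57.143312598618756
```

View pics/w2.png

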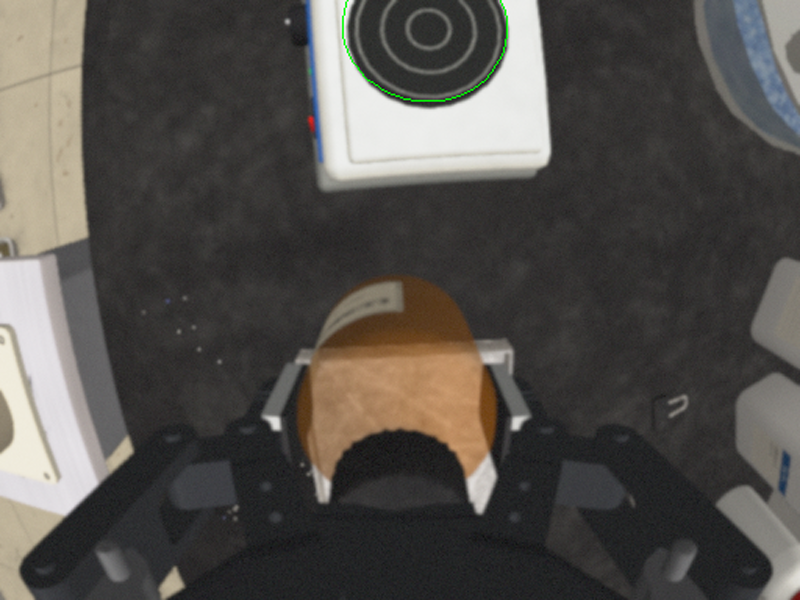

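The view shows the pad's rings centred at (428.5,30), spanning x 348–509, with the bottle held upright. I'll convert that centre to a position.

Run:
```python
from h import *
import pickle
T,s,a,b=pickle.load(open('w2.pkl','rb'))
print(wonz(s,T,428.5*.64-.2,30*.64-.2,108), wonz(s,T,428.5*.64-.2,106*.64-.2,108))
# pan rim corners/edges in scene and side; bottle bottom edges for tilt
r=lambda i:cv2.resize(i[:,:,::-1],(400,400),interpolation=cv2.INTER_CUBIC)
x,y=map(int,proj(b,(477,151,150)));print(x,y)
u,v=map(int,proj(a,(477,151,150)));print(u,v)
cv2.imwrite('pics/c2.png',np.hstack([r(a['pixels'][v-60:v+60,u-60:u+60]),r(b['pixels'][y-60:y+60,x-60:x+60])]))
```

```text
[491.42758392 287.15351979 108.        ] [491.47835831 249.55058297 108.        ]
223 203
188 164
```

Call:
carry_out([
  [0, 0.02, 0.002, 0, 0],
  [0, 0.035, 0.004, 0, 0],
  [0, 0.035, 0.004, 0, 0],
  [0, 0.03, 0.003, 0, 0],
  [0, 0.017, 0.002, 0, 0],
  [0, 0, 0, 0.01, 0],
  [0, 0, 0, 0.015, 0],
  [0, 0, 0, 0.008, 0],
  [0, 0, 0, 0, 0],
  [0, 0, 0, 0, 0],
  [0, 0, 0, 0, 0],
])

```text
clock: 8.9
eef_pos: [493.4, 287.0, 177.9]
ee_rot: [0.0, 0.707, 0.707, 0.001]
wrist_force: [-0.4, -0.5, -2.0]
width: 57.2
finger_force: 64.3
```

Run:
```python
from h import *
import pickle
T=pose();b=snap('side');a=snap('scene');st=arm.get_state()
print(T[1].round(2),st['wrist_force'])
r=lambda i:cv2.resize(i[:,:,::-1],(400,400),interpolation=cv2.INTER_CUBIC)
x,y=map(int,proj(b,(491,288,130)));u,v=map(int,proj(a,(491,288,130)))
cv2.imwrite('pics/c3.png',np.hstack([r(a['pixels'][v-45:v+45,u-45:u+45]),r(b['pixels'][y-45:y+45,x-45:x+45])]))
```

```text
[493.41 287.   177.94] [ 1.05134137 -0.62243898 -2.36424402]
```

View pics/c3.png

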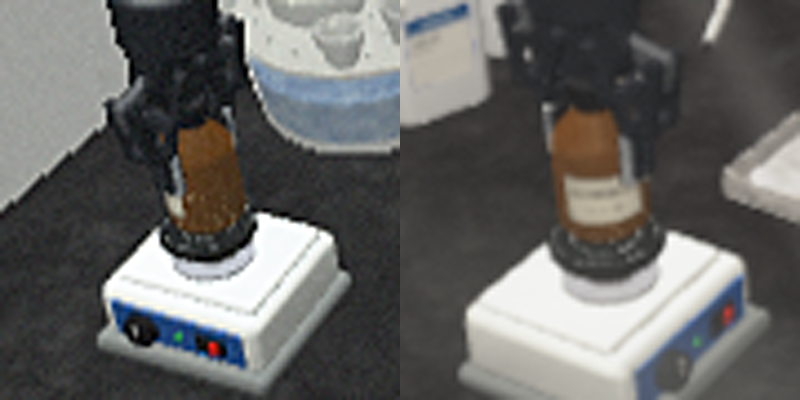

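Both views show the bottle upright just above the pad and centred on it. Lower and press in small steps, watching the force.

Call:
carry_out([
  [0, 0.001, -0.001, 0.004, 0],
  [0, 0, 0, 0.003, 0],
  [0, 0, 0, 0.002, 0],
  [0, 0, 0, 0.001, 0],
  [0, 0, 0, 0.001, 0],
  [0, 0, 0, 0, 0],
], force=80)

```text
clock: 9.75
eef_pos: [491.8, 288.0, 166.6]
ee_rot: [-0.0, 0.707, 0.707, 0.0]
wrist_force: [-2.7, -0.6, 3.9]
width: 56.7
finger_force: 89.3
```

Call:
carry_out([
  [0, 0, 0, 0.001, 0],
  [0, 0, 0, 0.001, 0],
  [0, 0, 0, 0.001, 0],
  [0, 0, 0, 0.001, 0],
  [0, 0, 0, 0, 0],
])

```text
clock: 10.38
eef_pos: [492.0, 288.1, 162.8]
ee_rot: [-0.0, 0.707, 0.707, 0.0]
wrist_force: [-3.5, -0.7, 6.1]
width: 56.3
finger_force: 89.7
```

Call:
carry_out([
  [0, 0, 0, 0.001, 0],
  [0, 0, 0, 0.001, 0],
  [0, 0, 0, 0.001, 0],
  [0, 0, 0, 0, 0],
  [0, 0, 0, 0, 0],
])

```text
clock: 11.0
eef_pos: [492.0, 288.1, 160.3]
ee_rot: [-0.0, 0.707, 0.707, 0.0]
wrist_force: [-4.0, -1.8, 8.6]
width: 56.5
finger_force: 89.8
```

Call:
carry_out([
  [0, 0, 0, 0.001, 0],
  [0, 0, 0, 0.001, 0],
  [0, 0, 0, 0.001, 0],
  [0, 0, 0, 0, 0],
  [0, 0, 0, 0, 0],
])

```text
clock: 11.62
eef_pos: [491.9, 288.2, 159.8]
ee_rot: [0.0, 0.707, 0.707, 0.001]
wrist_force: [-7.7, -3.8, 21.3]
width: 56.5
finger_force: 91.2
```

Force has risen to 21 N with the pose stopped, so the pad is bottomed. Hold for 1.5 s.

Call:
carry_out([
  [0, 0, 0, 0.001, 0],
  [0, 0, 0, 0, 0],
  [0, 0, 0, 0, 0],
  [0, 0, 0, 0, 0],
  [0, 0, 0, 0, 0],
  [0, 0, 0, 0, 0],
  [0, 0, 0, 0, 0],
  [0, 0, 0, 0, 0],
  [0, 0, 0, 0, 0],
  [0, 0, 0, 0, 0],
  [0, 0, 0, 0, 0],
  [0, 0, 0, 0, 0],
])

```text
clock: 13.12
eef_pos: [492.0, 288.2, 159.8]
ee_rot: [0.0, 0.707, 0.707, 0.002]
wrist_force: [-9.0, -4.6, 25.6]
width: 56.4
finger_force: 91.6
```

Run:
```python
from h import *
b=snap('side');a=snap('scene')
r=lambda i:cv2.resize(i[:,:,::-1],(400,400),interpolation=cv2.INTER_CUBIC)
x,y=map(int,proj(b,(491,288,130)));u,v=map(int,proj(a,(491,288,130)))
cv2.imwrite('pics/c4.png',np.hstack([r(a['pixels'][v-45:v+45,u-45:u+45]),r(b['pixels'][y-45:y+45,x-45:x+45])]))
```

```text
(no output)
```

View pics/c4.png

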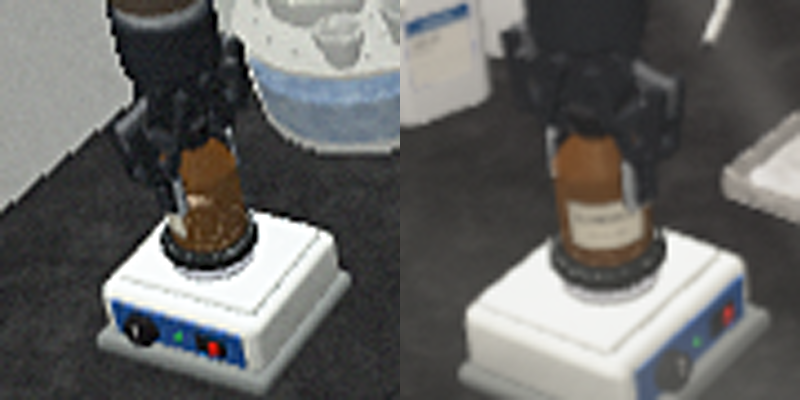

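The pad is visibly down, with the white collar nearly hidden, and it has been held for more than 1.5 s. Lift and go to the pan.

Call:
carry_out([
  [0, 0, 0, -0.006, 0],
  [0, 0, 0, -0.012, 0],
  [0, 0, 0, -0.02, 0],
  [0, 0, 0, -0.02, 0],
  [0, -0.015, 0, 0, 0],
  [0, -0.035, -0.001, 0, 0],
  [0, -0.045, -0.001, 0, 0],
  [0, -0.045, -0.001, 0, 0],
  [0, -0.045, -0.001, 0, 0],
  [0, -0.045, -0.001, 0, 0],
  [0, -0.045, -0.001, 0, 0],
  [0, -0.025, 0, 0, 0],
])

```text
clock: 14.72
eef_pos: [484.7, -15.0, 211.7]
ee_rot: [-0.0, 0.708, 0.706, -0.001]
wrist_force: [0.2, 0.9, -2.5]
width: 56.5
finger_force: 88.7
```

Call:
carry_out([
  [0, -0.013, 0, 0, 0],
  [0, 0, 0, 0.02, 0],
  [0, 0, 0, 0.03, 0],
  [0, 0, 0, 0.03, 0],
  [0, 0, 0, 0.03, 0],
  [0, 0, 0, 0.015, 0],
  [0, 0, 0, 0, 0],
  [0, 0, 0, 0, 0],
])

```text
clock: 15.72
eef_pos: [486.9, -25.0, 89.2]
ee_rot: [0.001, 0.707, 0.707, 0.001]
wrist_force: [-0.3, -1.0, -1.3]
width: 56.8
finger_force: 88.7
```

Run:
```python
from h import *
st=arm.get_state();b=snap('side');a=snap('scene')
print(st['eef_pos'],st['wrist_force'])
r=lambda i:cv2.resize(i[:,:,::-1],(400,400),interpolation=cv2.INTER_CUBIC)
x,y=map(int,proj(b,(486,-25,30)));u,v=map(int,proj(a,(486,-25,30)))
cv2.imwrite('pics/c5.png',np.hstack([r(a['pixels'][v-50:v+50,u-50:u+50]),r(b['pixels'][y-50:y+50,x-50:x+50])]))
```

```text
[486.90294362 -24.98820231  89.21614743] [-0.26221572 -0.95004527 -1.32963024]
```

View pics/c5.png

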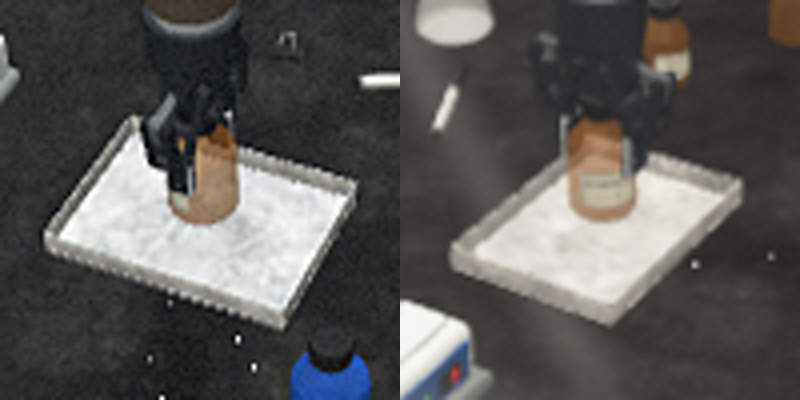

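The bottle is upright over the middle of the pan. Lower gently until it touches.

Call:
carry_out([
  [0, 0, 0, 0.008, 0],
  [0, 0, 0, 0.008, 0],
  [0, 0, 0, 0.005, 0],
  [0, 0, 0, 0.002, 0],
  [0, 0, 0, 0, 0],
  [0, 0, 0, 0, 0],
])

```text
clock: 16.58
eef_pos: [486.2, -25.0, 65.4]
ee_rot: [0.0, 0.707, 0.707, 0.0]
wrist_force: [0.3, -0.5, -2.3]
width: 56.7
finger_force: 88.7
```

Call:
carry_out([
  [0, 0, 0, 0.001, 0],
  [0, 0, 0, 0.001, 0],
  [0, 0, 0, 0.001, 0],
  [0, 0, 0, 0, 0],
  [0, 0, 0, 0, 0],
])

```text
clock: 17.2
eef_pos: [486.1, -25.0, 62.9]
ee_rot: [0.0, 0.707, 0.707, 0.0]
wrist_force: [-2.4, -0.3, 5.6]
width: 56.4
finger_force: 89.4
```

Call:
carry_out([
  [0, 0, 0, 0, 0],
  [0, 0, 0, 0, 0],
  [0, 0, 0, 0, 0],
], force=20)

```text
clock: 17.58
eef_pos: [486.1, -25.0, 63.0]
ee_rot: [0.0, 0.707, 0.707, 0.0]
wrist_force: [-1.9, -0.4, 6.2]
width: 56.1
finger_force: 89.4
```

Call:
carry_out([
  [0.75, 0, 0, 0, 0],
  [0.9, 0, 0, 0, 0],
  [1, 0, 0, 0, 0],
  [1, 0, 0, 0, 0],
  [1, 0, 0, 0, 0],
  [1, 0, 0, 0, 0],
])

```text
clock: 18.32
eef_pos: [486.0, -25.0, 62.3]
ee_rot: [-0.0, 0.707, 0.707, -0.0]
wrist_force: [0.2, 0.2, -0.1]
width: 85.4
finger_force: 0.0
```

Call:
carry_out([
  [1, 0, 0, -0.01, 0],
  [1, 0, 0, -0.02, 0],
  [1, 0, 0, -0.03, 0],
  [1, 0, 0, -0.03, 0],
  [1, 0, 0, -0.03, 0],
  [1, 0, 0, -0.03, 0],
  [1, 0, 0, -0.03, 0],
  [1, 0, 0, 0, 0],
  [1, 0, 0, 0, 0],
])

```text
clock: 19.45
eef_pos: [485.6, -25.0, 242.0]
ee_rot: [-0.0, 0.707, 0.707, -0.0]
wrist_force: [0.7, 0.3, -0.3]
width: 85.7
finger_force: 0.0
```

Run:
```python
from h import *
st=arm.get_state();b=snap('side');a=snap('scene')
print(st['clock'],st['eef_pos'],st['wrist_force'],st['width'])
r=lambda i:cv2.resize(i[:,:,::-1],(400,400),interpolation=cv2.INTER_CUBIC)
u,v=map(int,proj(a,(486,-80,30)));x,y=map(int,proj(b,(486,-80,30)))
cv2.imwrite('pics/c6.png',np.hstack([r(a['pixels'][v-80:v+80,u-60:u+100]),r(b['pixels'][y-80:y+80,x-80:x+80])]))
```

```text
19.45 [485.63301001 -24.96195776 241.98361614] [ 0.65853192  0.33379723 -0.29766379] 85.7459140407763
```

View pics/c6.png

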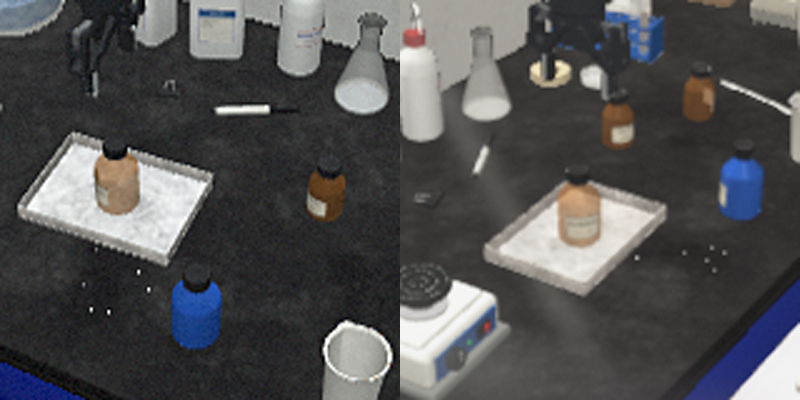

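The bottle stands upright mid-pan, the gripper is clear, and the small bottles are undisturbed.

```bash
python3 -c "
from plant import arm
print(arm.finish_job())"
```

```text
the job is handed in; nothing more can be done
None
```

The large amber bottle held the mixer pad fully down for over 1.5 s, then was set upright in the steel pan and released, and the job was handed in at about 19.5 s of the 48 s allowed; both small amber bottles were left alone.

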